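# Shut the tagged valve in the air-manifold box

### The arm

A 6-joint arm with a two-finger parallel gripper is mounted at the origin on the work surface. World frame = base frame: x ahead of the robot, y to its left, z up, the work surface at z = 0. Lengths are in m, angles in degrees, forces in N, time in s.
With the tool pointing down it reaches from about 0.25 to 0.725 m from the base axis. Payload 9.7 kg.
Tool frame: the origin (TCP) lies between the finger pads; the fingertips stand 22 mm ahead of it and the grasp point (between the pads) lies 3 mm ahead of it; z points along the fingers, y is the line along which they close (so a half turn about z gives the same grasp; the last joint's range is limited). The gripper opens to 85 mm and grips with 20 to 120 N. Pads are 22 mm wide; open, the fingers measure 114 mm over their backs; the gripper's body (76 mm by 85 mm) begins 54 mm behind the grasp point. The pads swing forward as they close: fully open they stand 13 mm farther back than shut.
Start: joints at [63.484, 4.979, 10.078, 95.1, 0, 90], TCP at [0.246, 0.492, 0.253] pointing down, gripper open.
Joint ranges: [-179.16, 179.16], [-48.56, 103.87], [-65.8, 70.77], [-126.05, 130.52], [-82.76, 87.17], [-180, 180]. Speed limits (degrees/s): [127.2, 127.2, 147.25, 180, 180, 180].

### API

Orientations are given as [roll, pitch, yaw] about the fixed x, y, z axes, in that order (R = Rz(yaw) Ry(pitch) Rx(roll)).
In Python, from workcell import bot, viewer, finder gives the robot as it stands.
- The arm moves only by the tool move_arm, never from a script. Its arguments are lists of equal length, an entry for each row: "offset": the shift along the tool's x, y, z in cm, a list of three; "twist": the turn, a rotation vector about the tool's x, y, z in rad, a list of three; "grip": the opening, from 0 (shut) to 1 (fully open). In form: {"offset": [[x, y, z], ...], "twist": [[ax, ay, az], ...], "grip": [grip, ...]}. A call has 1 to 5 rows; each row shifts and turns the commanded pose from where the row before left it, along the tool's axes as they then stand; what a row does not reach is not made up. A row lasts 1/10 s, in which the tool goes at most 50 mm and 8.59 degrees, less where a joint would pass 70% of its speed; a pose out of reach is approached as far as the arm can. A call is refused whole if a number of a shift passes 5 or a number of a turn 0.15, either way. A call with a gripper value outside its range is refused whole. The fingers move at their own pace and stop on an object; "force" is the grip in N (left out, the last holds). Time passes only in rows, so rows that do not move let the fingers close. It gives the time, the measured TCP pose, the force, the opening and the grip force at its end, in the units of the state.
- bot.get_obs(): the state, without advancing time (a new reading comes with each control period).
- viewer.camera(name): name is "side" or "top"; returns a dict with "color" (400x640x3 uint8, red, green, blue), "depth" (400x640 float32, m along the optical axis (not along the pixel's ray), 0 where there is no reading), "vfov" (degrees; the focal length in pixels is half the picture's height over the tangent of half this angle, whatever the lens; pixels are square), "cx", "cy" (the principal point, pixels), "position" and "attitude" of the camera in the world. Camera axes: x right, y down, z forward; pixel columns grow to the right and rows downward; lengths in m; the calibration is good to about 2 mm. A picture is of the moment at which its call begins.
- bot.job_done(): hands the job in; it is judged then, once.
Trained networks look in a picture, given as the dict that the camera call returned (one of the last four; its "shot" number tells which), for a name from the list of things; names that differ only in an ending like _2 or _b are one class to them, and where a whole thing is asked for, a point or a joint stands for the part that bears it (a point fixed in the world has none). Each returns a list of dicts, best first, with "p" (0 to 1); they miss things now and then, are a little off and sometimes report something else, mostly with a low value. They report only what shows in the picture. A call takes as long as a camera call.
- finder.boxes_of(picture, thing): "position" ([column, row] in pixels, amid what is visible of it).
- finder.pinpoint(picture, thing): "position" ([column, row] in pixels: a listed point, or the origin of a listed thing).
The state is a dict: "time": time; "q": joint angles; "qd": joint speeds; "joint_efforts": joint torques, N m; "ee_pos": TCP position; "tcp_rot": TCP orientation; "wrist_force": force on the tool from outside, world axes, zero at the start; "torque": the same for the moment, N m; "opening": finger opening in m; "grasp_force": force on a finger pad.
Only numpy, scipy, OpenCV 4.12 (cv2) and the standard library are available. Lean on these libraries where they do the work, as an engineer would, in place of code of your own. Each camera call takes 0.05 s, during which the arm holds its last target. There are 200 camera calls.

### The job

The compressed-air line behind the tagged valve needs isolating. Slide the cover plate of the manifold box on the bench all the way across to its far end stop, keeping it flat in its track (do not lift it out), and leave it open; then push the lever of the valve with the round tag on its stem a quarter turn clockwise until it is fully shut against its stop. It is fingertip pushing only, nothing needs gripping; leave the untagged valve open and everything else on the bench where it stands.

Things in the scene. Friction and masses are not known exactly. Their poses are not given: they have to be found in the camera images.
- box: Air-manifold box of grey sheet steel, bolted down: 200 mm (its x) by 576 mm (its y), rim 82 mm above the bench, walls 4 mm. Origin: centre of its underside, at bench height. Its -x side, with two couplers reaching 65 mm out, faces the robot. On top the cover lies on two ledges (z 75 mm), 7 mm below the rim. The +y half has a fixed panel (z 72 mm); the -y half is open and holds two valves.
- track_end (a point): Middle of the inner face of the box's +y end wall, at ledge height (box frame 0, 284, 75 mm): the stop that the cover's +y edge meets when fully open.
- regulator (a point): Top of the pressure regulator fixed outside the box's +y end: 46 mm wide, its black knob's top 99 mm above the bench. Inside the box its header bar, 40 mm wide, runs along the +x wall, top at 48 mm.
- cover: Loose aluminium cover plate, 188 (x) by 286 (y) by 3 mm, 0.45 kg, flat in the box's track, axes as the box's, 2 mm play to each side. Origin: centre of its underside. It starts over the -y half, centre at y -141 to -121 mm in the box frame, and slides to the box's +y over the fixed panel; at the end wall its centre is at y +141 mm. Takes 2 to 8 N to slide.
- cover_pull (a point): Middle of the bow pull, above the cover's centre: a round steel bar 10 mm thick, 90 mm long along the cover's x, its axis 23 mm above the plate's upper face (101 mm above the bench), with a foot at each end.
- tagged_lever (a joint): Turn of the marked valve's lever, rad: 0 = open (lever points to the box's -x, along its pipe), 1.571 = fully shut (points to the box's +y); stops at both ends. Turns clockwise seen from above, takes about 0.3 N m (6 N at 50 mm from the stem), stays where left. Starts between 0 and 0.3.
- plain_lever (a joint): Turn of the other valve's lever, same meaning; starts between 0 and 0.15 and is to stay open.
- tagged_stem (a point): Stem axis of the marked valve at the lever's mid-height, 56 mm above the bench. On top of the handle, under the stem nut, it carries a flat round steel tag 36 mm across. The stem stands at x +20 mm and y -205 or -95 mm in the box frame (the other valve at the other place); all else in the open half stays below 49 mm.
- tagged_tip (a point): Free end of the marked valve's lever, at mid-height, 70 mm from the stem axis. The lever is a straight flat steel bar 14 mm wide and 8 mm thick, 52 to 60 mm above the bench, 15 mm below the cover.
- plain_stem (a point): Stem axis of the other valve, 56 mm above the bench: the same valve and lever but without a tag (a 22 mm hub and a nut only).
- plain_tip (a point): Free end of the other valve's lever, 70 mm from its stem axis.
- oil_bottle: Bystander: small round white oil bottle, 36 mm across, 85 mm tall, standing between the two couplers before the box. Origin: centre of its underside.
- glue_bottle: Bystander: yellow glue bottle, 54 mm across, 150 mm tall, standing beyond the box's -y end. Origin: centre of its underside.
- tape_roll: Bystander: roll of masking tape lying flat, 100 mm across, 25 mm high, behind the box. Origin: centre of its underside.
- screwdriver: Bystander: screwdriver lying on the bench before the box, 190 mm long. Origin: on the handle-to-blade axis.
- spray_can: Bystander: aluminium spray can, 56 mm across, 150 mm tall, standing behind the box. Origin: centre of its underside.
- screw_jar: Bystander: glass jar, 68 mm across, 80 mm tall, standing behind the box. Origin: centre of its underside.
- mug: Bystander: white mug, 80 mm across, 92 mm tall, standing behind the box. Origin: centre of its underside.
- sanding_block: Bystander: cork sanding block lying on the bench before the box, 60 x 110 x 28 mm. Origin: centre of its underside.

How it is judged (in metres and radians):
On the way, in this order (a step that is already met when the one before it is completed fails the run):
1. the cover plate has been slid across, within 16 mm of its far end stop, with the tagged lever still open (y of cover in the frame of box above 0.125 m and value of joint tagged_lever below 0.6 rad), for 0.2 s.
2. the tagged lever has been turned fully shut (value of joint tagged_lever above 1.47 rad), for 0.2 s.
At the end, for the whole second after the job is handed in: The cover lies flat in its track within 16 mm of the +y end stop, the tagged lever is within 0.1 rad (6 degrees) of fully shut, the untagged lever is less than 0.3 rad from open, and every bystander is within 30 mm of where it stood (y of cover in the frame of box above 0.125 m and height (world z) of cover below 0.083 m and angle between cover's own z axis and vertical below 0.05 rad and linear speed of cover below 0.02 m/s and value of joint tagged_lever above 1.47 rad and value of joint plain_lever below 0.3 rad and distance of each of oil_bottle, glue_bottle, tape_roll, screwdriver, spray_can, screw_jar, mug, sanding_block from where it was at the start of the episode below 0.03 m); the robot touches nothing.
It fails at once if the cover plate is lifted or tipped out of its track (height (world z) of cover above 0.088 m or angle between cover's own z axis and vertical above 0.1 rad).
It fails at once if the untagged valve is turned (0.3 rad or more) (value of joint plain_lever above 0.3 rad).
It fails at once if a bystander is moved by more than 30 mm, or lifted (distance of any of oil_bottle, glue_bottle, tape_roll, screwdriver, spray_can, screw_jar, mug, sanding_block from where it was at the start of the episode above 0.03 m).
It also fails if it takes over 54 s, if anything falls off the work surface, if the arm or the gripper's body presses on something with over 40 N, if the wrist force passes 120 N, or if a joint passes its speed limit or range.

## Working session

There is one attempt and no reset: what is moved stays moved. The work goes in short steps, Python scripts to look and compute and a tool call to move; the robot and the scene stay as the last step left them, time stands still between calls to the robot, and variables do not carry over. Pictures are saved under pics/ and viewed, at most 10 in all, crops included, and the job is handed in when it is done.

Besides the shell and the picture viewer there is one more tool, called after ">>>" by a JSON object that holds its "fn" and its "kwargs", one argument or row to a line. move_arm: Moves the arm, as the interface text tells. Its arguments: {"type":"object","properties":{"offset":{"type":"array","items":{"type":"array","items":{"type":"number"}}},"twist":{"type":"array","items":{"type":"array","items":{"type":"number"}}},"grip":{"type":"array","items":{"type":"number"}},"force":{"type":"number"}},"required":["offset","twist","grip"]}

```bash
mkdir -p pics; ls; cat > h.py <<'E'
import numpy as np, cv2
from scipy.spatial.transform import Rotation as R
from workcell import bot, viewer, finder
def rot(a):
    a=np.array(a,float)
    return a if a.shape==(3,3) else R.from_euler('xyz',a.ravel(),degrees=True).as_matrix() if a.size==3 else R.from_quat(a).as_matrix()
def ray(P,px):
    f=P['color'].shape[0]/2/np.tan(np.radians(P['vfov'])/2)
    return np.array([(px[0]-P['cx'])/f,(px[1]-P['cy'])/f,1.])
def atz(P,px,z):
    d=rot(P['attitude'])@ray(P,px); o=np.array(P['position'])
    return o+d*(z-o[2])/d[2]
def atd(P,px):
    c,r=int(round(px[0])),int(round(px[1])); w=P['depth'][max(r-1,0):r+2,max(c-1,0):c+2]; w=w[w>0]
    return np.array(P['position'])+rot(P['attitude'])@ray(P,px)*np.median(w) if w.size else None
def proj(P,p):
    f=P['color'].shape[0]/2/np.tan(np.radians(P['vfov'])/2)
    c=rot(P['attitude']).T@(np.array(p)-P['position']); return c[:2]/c[2]*f+[P['cx'],P['cy']]
def save(P,n): cv2.imwrite('pics/'+n+'.png',P['color'][:,:,::-1])
E
python3 - <<'E'
from h import *
np.set_printoptions(precision=4,suppress=True)
print(bot.get_obs())
for n in ('top','side'):
    P=viewer.camera(n); save(P,n+'0'); print(n,P['position'],P['attitude'],P['vfov'],P['cx'],P['cy'])
    for t in ('box','track_end','regulator','cover','cover_pull','oil_bottle','glue_bottle','tagged_stem','spray_can','mug','screw_jar'):
        for r in finder.pinpoint(P,t)[:2]: 
            p=r['position']; print(t,round(r['p'],2),np.round(p,1),atd(P,p))
E
```

```text
pics
{'time': 0.0, 'q': array([63.4841,  5.0128, 10.0366, 95.1006,  0.0017, 90.0015]), 'qd': array([-0.1492,  0.0169,  0.0414, -0.0093,  0.026 ,  0.1047]), 'joint_efforts': array([  0.0027, -52.0389,  46.4807,   0.0163,   0.    ,   0.    ]), 'ee_pos': array([0.2455, 0.492 , 0.2526]), 'tcp_rot': array([-179.9232,   -0.0017,  153.4825]), 'wrist_force': array([-0.2789, -0.6056, -0.4733]), 'torque': array([-0.0183, -0.0176, -0.0514]), 'grasp_force': 0.0, 'opening': 0.08521233839856124}
top [0.4622 0.0181 1.1129] [-175.6263   -0.4879  -88.9734] 52.32306421422044 325.1795713050241 200.71266220199672
box 0.57 [344.8 196.4] [ 0.5535 -0.0391  0.0775]
track_end 0.94 [234.1 207.5] [0.5241 0.2582 0.0026]
regulator 0.17 [232.7 208.8] [0.5206 0.2624 0.0003]
cover 0.72 [398.1 186.5] [ 0.5784 -0.1703  0.1047]
cover 0.23 [408.5 236.8] [ 0.4535 -0.2063  0.0587]
cover_pull 0.57 [399.4 189. ] [ 0.572  -0.1733  0.1061]
cover_pull 0.49 [407.2 238.2] [ 0.4498 -0.2037  0.0551]
oil_bottle 0.41 [399.1 189.4] [ 0.571  -0.1725  0.106 ]
glue_bottle 0.64 [467.4 171.9] [ 0.6257 -0.3607  0.0581]
spray_can 0.68 [409
[... 440 characters left out ...]
8 0.2358 0.0745]
regulator 0.97 [280.8 130.7] [0.5878 0.3076 0.1002]
cover 0.65 [375.  247.8] [ 0.5711 -0.1774  0.0793]
cover 0.23 [375.6 363.5] [ 0.428  -0.3721  0.0285]
cover_pull 0.88 [375.3 239.1] [ 0.5728 -0.1726  0.1054]
cover_pull 0.35 [268.4 160.3] [0.5067 0.2357 0.0736]
oil_bottle 0.67 [339.7 301.5] [ 0.4393 -0.2295  0.042 ]
oil_bottle 0.56 [238.7 201.6] [0.3814 0.1808 0.0225]
glue_bottle 0.62 [453.1 323. ] [ 0.612  -0.3956  0.0366]
spray_can 0.88 [435.7 250.2] [ 0.6822 -0.2582  0.0808]
spray_can 0.6 [334.6 166.3] [0.689  0.1664 0.0144]
mug 0.7 [334.9 163.5] [0.6896 0.1659 0.0258]
mug 0.65 [434.5 249.3] [ 0.6833 -0.2539  0.0784]
screw_jar 0.57 [387.7 216.6] [ 0.6549 -0.1197  0.0799]
```

View pics/top0.png

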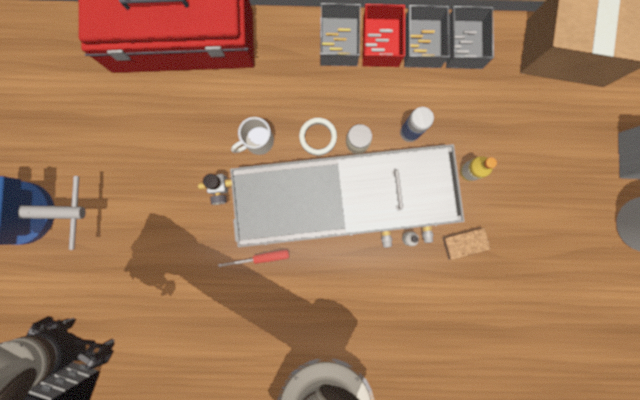

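View pics/side0.png

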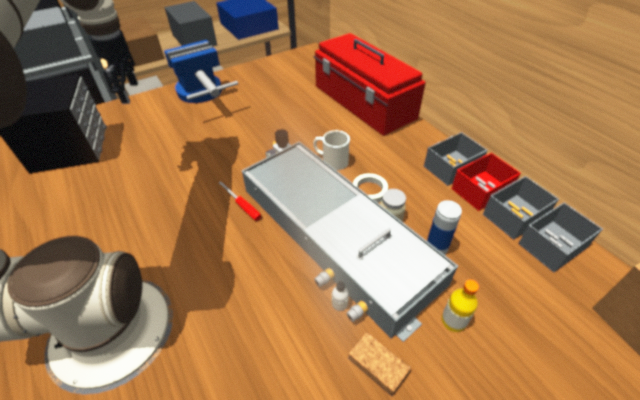

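The top view shows the box at columns 232–463, rows 146–245, slightly rotated. The cover spans columns 342–450 with its pull at (398,188), and the regulator is at (214,187). The side view agrees: pull at (375,240), track end at (271,159).

```bash
python3 - <<'E'
from h import *
np.set_printoptions(precision=4,suppress=True)
for n in ('top','side'):
    P=viewer.camera(n); d=P['depth']; f=200/np.tan(np.radians(P['vfov'])/2)
    v,u=np.mgrid[:400,:640]; C=np.stack([(u-P['cx'])/f,(v-P['cy'])/f,np.ones_like(u)],-1)*d[...,None]
    W=C@rot(P['attitude']).T+P['position']
    m=((W[...,2]>.064)&(W[...,2]<.092)&(d>0)&(W[...,0]>.4)&(W[...,0]<.7)&(abs(W[...,1])<.42)).astype(np.uint8)
    m=cv2.morphologyEx(m,cv2.MORPH_OPEN,np.ones((5,5),np.uint8)) 
    k,l,s,c=cv2.connectedComponentsWithStats(m); i=1+np.argmax(s[1:,4]); w=W[l==i]
    r=cv2.minAreaRect((w[:,:2]*1000).astype(np.float32)); print(n,r,cv2.boxPoints(r).tolist(), 'z',np.percentile(w[:,2],[5,50,95]))
    for t,z in (('track_end',.075),('cover_pull',.101),('cover',.075),('regulator',.099)):
        for q in finder.pinpoint(P,t)[:1]: print(t,round(q['p'],2),atz(P,q['position'],z))
E
```

```text
top ((557.6564331054688, -43.308074951171875), (201.53106689453125, 574.847900390625), 7.3207268714904785) [[421.08770751953125, 228.9330291748047], [494.33685302734375, -341.22894287109375], [694.2251586914062, -315.5491943359375], [620.9760131835938, 254.61279296875]] z [0.0698 0.0758 0.0813]
track_end 0.32 [ 0.5767 -0.1769  0.075 ]
cover_pull 0.93 [ 0.5715 -0.1697  0.101 ]
cover 0.75 [ 0.575  -0.1694  0.075 ]
regulator 0.62 [0.5846 0.2956 0.099 ]
side ((557.0948486328125, -40.5748291015625), (203.48452758789062, 579.5606689453125), 7.507725238800049) [[418.36212158203125, 233.4276580810547], [494.08746337890625, -341.1645812988281], [695.8275756835938, -314.57733154296875], [620.1022338867188, 260.0149230957031]] z [0.0709 0.0772 0.0813]
track_end 0.85 [0.5154 0.2475 0.075 ]
cover_pull 0.7 [ 0.5706 -0.1756  0.101 ]
cover 0.95 [ 0.5713 -0.1741  0.075 ]
regulator 0.86 [0.5911 0.2933 0.099 ]
```

>>> {"fn": "move_arm", "kwargs": {
  "offset": [
    [0,0,0],
    [0,0,0],
    [0,0,0],
    [0,0,0],
    [0,0,0]
  ],
  "twist": [
    [0,0,0.14],
    [0,0,0.14],
    [0,0,0.14],
    [0,0,0.14],
    [0,0,0.14]
  ],
  "grip": [0,0,0,0,0]
}}

```text
time: 2.2
ee_pos: [0.2455, 0.4921, 0.2532]
tcp_rot: [-180.0, 0.0, 113.0]
wrist_force: [0.5, -0.7, 0.1]
opening: 0.0121
grasp_force: 0.0
```

>>> {"fn": "move_arm", "kwargs": {
  "offset": [
    [0,0,0],
    [0,0,0],
    [-4.4,1.4,0],
    [-4.4,1.4,0],
    [-4.4,1.4,0]
  ],
  "twist": [
    [0,0,0.14],
    [0,0,0.14],
    [0,0,0],
    [0,0,0],
    [0,0,0]
  ],
  "grip": [0,0,0,0,0]
}}

```text
time: 2.7
ee_pos: [0.3043, 0.3653, 0.2531]
tcp_rot: [-180.0, 0.0, 97.4]
wrist_force: [1.2, 0.9, 0.3]
opening: -0.0006
grasp_force: 0.0
```

>>> {"fn": "move_arm", "kwargs": {
  "offset": [
    [-4.4,1.4,0],
    [-4.4,1.4,0],
    [-4.4,1.4,0],
    [-4.4,1.4,0],
    [-4.4,1.4,0]
  ],
  "twist": [
    [0,0,0],
    [0,0,0],
    [0,0,0],
    [0,0,0],
    [0,0,0]
  ],
  "grip": [0,0,0,0,0]
}}

```text
time: 3.2
ee_pos: [0.402, 0.1556, 0.2536]
tcp_rot: [179.9, -0.0, 97.3]
wrist_force: [1.4, 1.2, -0.3]
opening: -0.0002
grasp_force: 0.0
```

>>> {"fn": "move_arm", "kwargs": {
  "offset": [
    [-4.4,1.4,0],
    [-4.4,1.4,0],
    [-4.4,1.4,0],
    [-4.4,1.4,0],
    [-4.4,1.4,0]
  ],
  "twist": [
    [0,0,0],
    [0,0,0],
    [0,0,0],
    [0,0,0],
    [0,0,0]
  ],
  "grip": [0,0,0,0,0]
}}

```text
time: 3.7
ee_pos: [0.4995, -0.054, 0.2535]
tcp_rot: [180.0, 0.0, 97.3]
wrist_force: [1.0, 1.0, -0.0]
opening: -0.0001
grasp_force: 0.0
```

>>> {"fn": "move_arm", "kwargs": {
  "offset": [
    [-4.4,1.4,0],
    [-4.4,1.4,0],
    [-4.4,1.4,0],
    [-4.4,1.4,0],
    [0,0,0]
  ],
  "twist": [
    [0,0,0],
    [0,0,0],
    [0,0,0],
    [0,0,0],
    [0,0,0]
  ],
  "grip": [0,0,0,0,0]
}}

```text
time: 4.2
ee_pos: [0.5782, -0.2237, 0.2505]
tcp_rot: [-179.8, -0.0, 97.1]
wrist_force: [0.6, 0.6, -1.2]
opening: 0.0002
grasp_force: 0.0
```

```bash
cat >> h.py <<'E'
C=np.array([.5574,-.042]); YAW=np.radians(7.4); EX=np.array([np.cos(YAW),np.sin(YAW)]); EY=np.array([-EX[1],EX[0]])
def box(p): d=np.array(p)[:2]-C; return np.array([d@EX,d@EY,p[2]])*1000
E
python3 - <<'E'
from h import *
np.set_printoptions(precision=1,suppress=True)
P=viewer.camera('side'); save(P,'side1'); o=bot.get_obs(); print(box(o['ee_pos']),o['time'])
for t,z in (('cover_pull',.101),):
    for q in finder.pinpoint(P,t)[:2]: print(t,q['p'],box(atz(P,q['position'],z)))
E
```

```text
[  -3.3 -180.7  251.3] 4.25
cover_pull 0.89 [  -0.4 -120.3  101. ]
```

>>> {"fn": "move_arm", "kwargs": {
  "offset": [
    [0,0,4],
    [0,0,4],
    [0,0,3.6],
    [0,0,2.5],
    [0,0,0]
  ],
  "twist": [
    [0,0,0],
    [0,0,0],
    [0,0,0],
    [0,0,0],
    [0,0,0]
  ],
  "grip": [0,0,0,0,0]
}}

```text
time: 4.8
ee_pos: [0.5751, -0.2173, 0.1092]
tcp_rot: [-179.7, -0.2, 97.4]
wrist_force: [-0.2, 0.6, 0.4]
opening: 0.0
grasp_force: 0.0
```

```bash
python3 - <<'E'
from h import *
np.set_printoptions(precision=1,suppress=True)
P=viewer.camera('side'); cv2.imwrite('pics/side2.png',cv2.resize(P['color'][140:360,230:510,::-1],None,fx=2.8,fy=2.7)); o=bot.get_obs(); print(box(o['ee_pos']),o['time'],o['wrist_force'])
E
```

```text
[  -4.1 -176.8  111.9] 4.85 [ 0.2 -1.1  0.4]
```

View pics/side2.png

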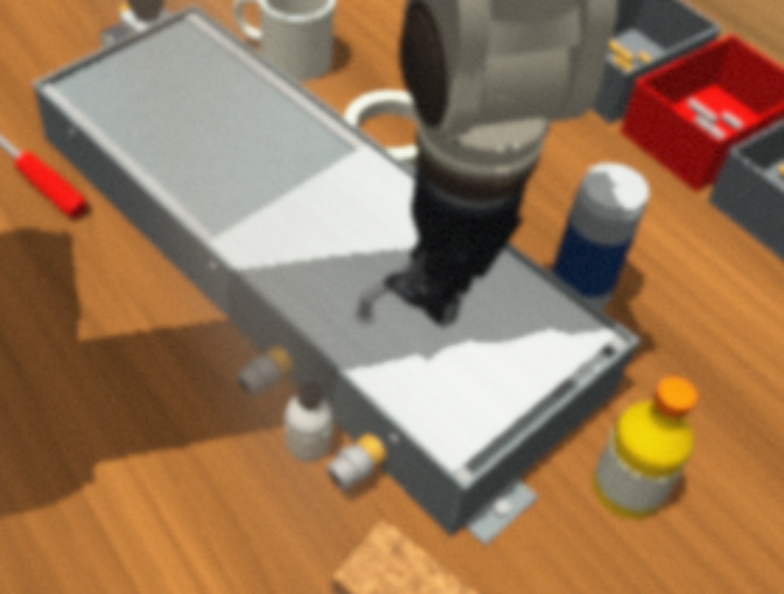

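The closed fingers are behind the pull, just above the plate and about centred on the bar (which ends at (365,305) in the crop). Pushing now.

>>> {"fn": "move_arm", "kwargs": {
  "offset": [
    [1,0,0],
    [1,0,0],
    [1,0,0],
    [1,0,0],
    [1,0,0]
  ],
  "twist": [
    [0,0,0],
    [0,0,0],
    [0,0,0],
    [0,0,0],
    [0,0,0]
  ],
  "grip": [0,0,0,0,0]
}}

```text
time: 5.35
ee_pos: [0.5714, -0.1697, 0.1139]
tcp_rot: [179.9, 0.2, 97.3]
wrist_force: [0.9, -5.2, 4.6]
opening: 0.0001
grasp_force: 3.0
```

>>> {"fn": "move_arm", "kwargs": {
  "offset": [
    [1,0,0],
    [1,0,0],
    [1,0,0],
    [1,0,0],
    [1,0,0]
  ],
  "twist": [
    [0,0,0],
    [0,0,0],
    [0,0,0],
    [0,0,0],
    [0,0,0]
  ],
  "grip": [0,0,0,0,0]
}}

```text
time: 5.85
ee_pos: [0.565, -0.1202, 0.1139]
tcp_rot: [179.9, 0.2, 97.3]
wrist_force: [1.2, -6.7, 5.1]
opening: -0.0001
grasp_force: 3.1
```

```bash
python3 - <<'E'
from h import *
np.set_printoptions(precision=1,suppress=True)
o=bot.get_obs(); print(box(o['ee_pos']),o['time'],o['wrist_force'])
for n in ('side','top'):
    P=viewer.camera(n)
    for t,z in (('cover_pull',.101),('cover',.075)):
        for q in finder.pinpoint(P,t)[:2]: print(n,t,q['p'],box(atz(P,q['position'],z)))
E
```

```text
[ -2.6 -78.5 113.9] 5.85 [ 1.2 -6.7  5.1]
side cover_pull 0.87 [ -0.7 -58.4 101. ]
side cover_pull 0.45 [  -2.3 -214.2  101. ]
side cover 0.89 [  7.5 -62.2  75. ]
top cover_pull 0.56 [ -2.8 -62.9 101. ]
top cover 0.6 [  3.2 -64.7  75. ]
```

>>> {"fn": "move_arm", "kwargs": {
  "offset": [
    [1.5,0,0.3],
    [1.5,0,0],
    [1.5,0,0],
    [1.5,0,0],
    [1.5,0,0]
  ],
  "twist": [
    [0,0,0],
    [0,0,0],
    [0,0,0],
    [0,0,0],
    [0,0,0]
  ],
  "grip": [0,0,0,0,0]
}}

```text
time: 6.65
ee_pos: [0.5546, -0.0449, 0.1094]
tcp_rot: [180.0, 0.0, 97.3]
wrist_force: [0.8, -4.6, 2.7]
opening: -0.0005
grasp_force: 2.1
```

>>> {"fn": "move_arm", "kwargs": {
  "offset": [
    [1.5,0,0],
    [1.5,0,0],
    [1.5,0,0],
    [1.5,0,0],
    [1.5,0,0]
  ],
  "twist": [
    [0,0,0],
    [0,0,0],
    [0,0,0],
    [0,0,0],
    [0,0,0]
  ],
  "grip": [0,0,0,0,0]
}}

```text
time: 7.15
ee_pos: [0.545, 0.0298, 0.1094]
tcp_rot: [180.0, 0.0, 97.3]
wrist_force: [-0.1, -5.1, 2.2]
opening: -0.0
grasp_force: 2.4
```

```bash
python3 - <<'E'
from h import *
np.set_printoptions(precision=1,suppress=True)
o=bot.get_obs(); print(box(o['ee_pos']),o['time'],o['wrist_force'])
for n in ('side','top'):
    P=viewer.camera(n)
    for t,z in (('cover_pull',.101),('cover',.075)):
        for q in finder.pinpoint(P,t)[:2]: print(n,t,q['p'],box(atz(P,q['position'],z)))
E
```

```text
[ -3.1  72.9 109.4] 7.15 [-0.1 -5.1  2.2]
side cover_pull 0.74 [ -8.7  90.5 101. ]
side cover 0.66 [-2.4 88.8 75. ]
side cover 0.42 [ 103.  -223.6   75. ]
```

Remaining about 52 mm; approaching the stop slowly.

>>> {"fn": "move_arm", "kwargs": {
  "offset": [
    [1,0,0],
    [1,0,0],
    [1,0,0],
    [0.7,0,0],
    [0.4,0,0]
  ],
  "twist": [
    [0,0,0],
    [0,0,0],
    [0,0,0],
    [0,0,0],
    [0,0,0]
  ],
  "grip": [0,0,0,0,0]
}}

```text
time: 7.95
ee_pos: [0.5397, 0.0702, 0.1092]
tcp_rot: [-180.0, 0.0, 97.4]
wrist_force: [1.5, -1.9, -1.0]
opening: 0.0002
grasp_force: 0.9
```

>>> {"fn": "move_arm", "kwargs": {
  "offset": [
    [0.3,0,0],
    [0.3,0,0],
    [0.2,0,0]
  ],
  "twist": [
    [0,0,0],
    [0,0,0],
    [0,0,0]
  ],
  "grip": [0,0,0]
}}

```text
time: 8.25
ee_pos: [0.5389, 0.0773, 0.1093]
tcp_rot: [-180.0, 0.0, 97.3]
wrist_force: [0.2, -2.5, -1.0]
opening: -0.0002
grasp_force: 1.0
```

>>> {"fn": "move_arm", "kwargs": {
  "offset": [
    [0.2,0,0],
    [0.2,0,0],
    [0.1,0,0]
  ],
  "twist": [
    [0,0,0],
    [0,0,0],
    [0,0,0]
  ],
  "grip": [0,0,0]
}}

```text
time: 8.55
ee_pos: [0.5386, 0.0807, 0.1093]
tcp_rot: [180.0, 0.2, 97.3]
wrist_force: [2.1, -14.5, -2.1]
opening: -0.0006
grasp_force: 7.4
```

```bash
python3 - <<'E'
from h import *
np.set_printoptions(precision=1,suppress=True)
o=bot.get_obs(); print(box(o['ee_pos']),o['time'],o['wrist_force'])
for n in ('side','top'):
    P=viewer.camera(n)
    for t,z in (('cover_pull',.101),('cover',.075),('track_end',.075),('tagged_stem',.056),('plain_stem',.056),('tagged_tip',.056),('plain_tip',.056)):
        for q in finder.pinpoint(P,t)[:2]: print(n,t,q['p'],box(atz(P,q['position'],z)))
    cv2.imwrite('pics/%s3.png'%n,P['color'][:,:,::-1])
    if n=='side': cv2.imwrite('pics/s3c.png',cv2.resize(P['color'][120:340,230:510,::-1],None,fx=2.8,fy=2.7))
E
```

```text
[ -2.9 124.1 109.3] 8.55 [  2.1 -14.5  -2.1]
side cover_pull 0.79 [ -2.6 137.4 101. ]
side cover 0.71 [ -3.6 148.1  75. ]
side cover 0.37 [  98.8 -225.3   75. ]
side track_end 0.59 [-16.4 276.3  75. ]
side tagged_stem 0.51 [  28.9 -198.    56. ]
side tagged_stem 0.51 [  -0.9 -352.8   56. ]
side plain_stem 0.46 [ 17.8 -97.7  56. ]
side plain_stem 0.36 [-153.5 -176.5   56. ]
side tagged_tip 0.79 [ -52.2 -193.4   56. ]
side tagged_tip 0.71 [106.8 392.2  56. ]
side plain_tip 0.62 [-53.6 -96.8  56. ]
top track_end 0.6 [ -2.1 283.   75. ]
top tagged_stem 0.61 [  21.2 -211.3   56. ]
top plain_stem 0.55 [ 14.  -96.8  56. ]
top tagged_tip 0.62 [ -43.3 -194.4   56. ]
top tagged_tip 0.61 [-163.6 -299.4   56. ]
top plain_tip 0.76 [-47.4 -92.2  56. ]
top plain_tip 0.17 [-136.   254.9   56. ]
```

View pics/s3c.png

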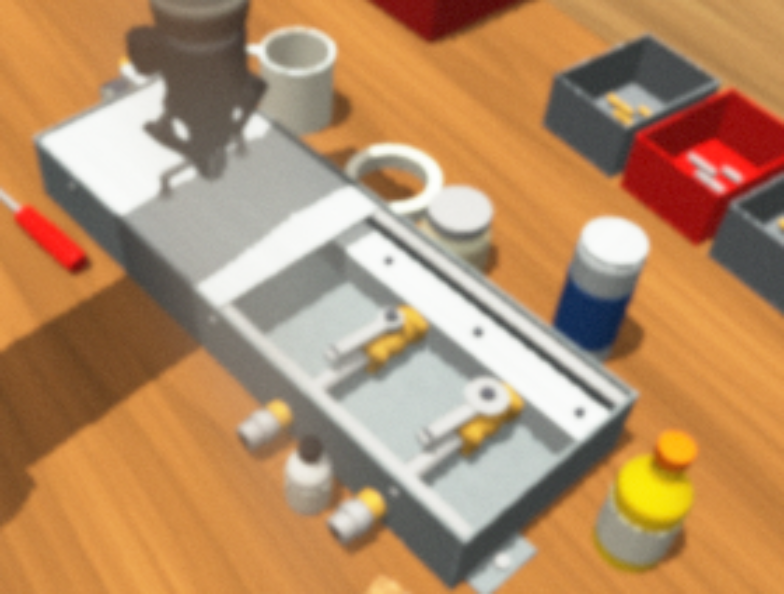

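The cover is against its stop (14 N, centre at about 140 mm). The round tag at (487,393) in the crop is on the valve at y = -205. The untagged valve is at y = -95. Backing off and going over to the tagged lever.

>>> {"fn": "move_arm", "kwargs": {
  "offset": [
    [-1,0,0],
    [-1,0,0],
    [0,0,-3],
    [0,0,-4],
    [0,0,0]
  ],
  "twist": [
    [0,0,0],
    [0,0,0],
    [0,0,0],
    [0,0,0],
    [0,0,0]
  ],
  "grip": [0,0,0,0,0]
}}

```text
time: 9.85
ee_pos: [0.5427, 0.0621, 0.1849]
tcp_rot: [179.6, -0.0, 97.3]
wrist_force: [1.1, -0.2, -0.3]
opening: -0.0001
grasp_force: 0.0
```

>>> {"fn": "move_arm", "kwargs": {
  "offset": [
    [-4.2,-0.35,0],
    [-4.2,-0.35,0],
    [-4.2,-0.35,0],
    [-4.2,-0.35,0],
    [-4.2,-0.35,0]
  ],
  "twist": [
    [0,0,0],
    [0,0,0],
    [0,0,0],
    [0,0,0],
    [0,0,0]
  ],
  "grip": [0,0,0,0,0]
}}

```text
time: 10.35
ee_pos: [0.5501, -0.1502, 0.1794]
tcp_rot: [180.0, -0.0, 97.3]
wrist_force: [1.0, -0.1, -0.1]
opening: -0.0001
grasp_force: 0.0
```

>>> {"fn": "move_arm", "kwargs": {
  "offset": [
    [-4.2,-0.35,0],
    [-4.2,-0.35,0],
    [-4.2,-0.35,0],
    [0,0,0],
    [0,0,0]
  ],
  "twist": [
    [0,0,0],
    [0,0,0],
    [0,0,0],
    [0,0,0],
    [0,0,0]
  ],
  "grip": [0,0,0,0,0]
}}

```text
time: 10.85
ee_pos: [0.5556, -0.2756, 0.1788]
tcp_rot: [-180.0, -0.1, 97.2]
wrist_force: [-0.1, 0.4, -0.6]
opening: -0.0001
grasp_force: 0.0
```

```bash
python3 - <<'E'
from h import *
np.set_printoptions(precision=1,suppress=True)
for n in ('side','top'):
    P=viewer.camera(n)
    for t,z in (('cover_pull',.101),('track_end',.075),('tagged_stem',.056),('tagged_tip',.056),('plain_stem',.056),('plain_tip',.056),('glue_bottle',0)):
        for q in finder.pinpoint(P,t)[:1]: print(n,t,q['p'],box(atz(P,q['position'],z)))
o=bot.get_obs(); print(box(o['ee_pos']),o['tcp_rot'],o['time'],o['wrist_force'])
E
```

```text
side cover_pull 0.83 [  0.3 141.  101. ]
side track_end 0.94 [  0.2 287.5  75. ]
side tagged_stem 0.65 [  21.2 -204.3   56. ]
side tagged_tip 0.78 [ -48.8 -195.3   56. ]
side plain_stem 0.59 [ 17.5 -93.1  56. ]
side plain_tip 0.53 [-58.6 -93.3  56. ]
side glue_bottle 0.69 [  31.7 -342.6    0. ]
top track_end 0.72 [ -3.6 280.4  75. ]
top tagged_stem 0.67 [  13.5 -206.6   56. ]
top tagged_tip 0.61 [ -50.3 -198.8   56. ]
top plain_stem 0.62 [ 15.5 -97.7  56. ]
top plain_tip 0.51 [-46.2 -93.3  56. ]
top glue_bottle 0.55 [  43.1 -355.9    0. ]
[ -31.4 -230.4  179.3] [-180.    -0.    97.3] 11.65 [0.5 0.1 0.5]
```

>>> {"fn": "move_arm", "kwargs": {
  "offset": [
    [0,0,4],
    [0,0,3.5],
    [0,0,2],
    [0,0,0.9],
    [0,0,0]
  ],
  "twist": [
    [0,0,0],
    [0,0,0],
    [0,0,0],
    [0,0,0],
    [0,0,0]
  ],
  "grip": [0,0,0,0,0]
}}

```text
time: 12.15
ee_pos: [0.5555, -0.2743, 0.0743]
tcp_rot: [-179.9, -0.1, 97.3]
wrist_force: [-0.1, -0.8, 0.4]
opening: -0.0004
grasp_force: 0.0
```

>>> {"fn": "move_arm", "kwargs": {
  "offset": [
    [0.5,0,0],
    [0.5,-0.18,0],
    [0.5,-0.18,0],
    [0.5,-0.18,0],
    [0.5,-0.18,0]
  ],
  "twist": [
    [0,0,0],
    [0,0,0.1],
    [0,0,0.1],
    [0,0,0.1],
    [0,0,0.1]
  ],
  "grip": [0,0,0,0,0]
}}

```text
time: 12.65
ee_pos: [0.5494, -0.2506, 0.0773]
tcp_rot: [179.8, 0.1, 74.1]
wrist_force: [1.2, -6.4, -2.3]
opening: 0.0
grasp_force: 3.1
```

```bash
python3 - <<'E'
from h import *
np.set_printoptions(precision=1,suppress=True)
o=bot.get_obs(); print(box(o['ee_pos']),o['tcp_rot'],o['time'],o['wrist_force'])
for n in ('side','top'):
    P=viewer.camera(n)
    for t,z in (('tagged_stem',.056),('tagged_tip',.056),('plain_tip',.056)):
        for q in finder.pinpoint(P,t)[:1]: print(n,t,q['p'],box(atz(P,q['position'],z)))
    if n=='side':cv2.imwrite('pics/s4c.png',cv2.resize(P['color'][180:380,280:520,::-1],None,fx=3,fy=3))
E
```

```text
[ -34.8 -205.8   77.3] [179.8   0.1  74.1] 12.65 [ 1.2 -6.4 -2.3]
side tagged_stem 0.61 [  20.9 -204.4   56. ]
side plain_tip 0.45 [-51.5 -87.1  56. ]
top tagged_stem 0.82 [  17.7 -216.6   56. ]
top tagged_tip 0.57 [ -43.7 -174.6   56. ]
top plain_tip 0.73 [-46.9 -87.5  56. ]
```

View pics/s4c.png

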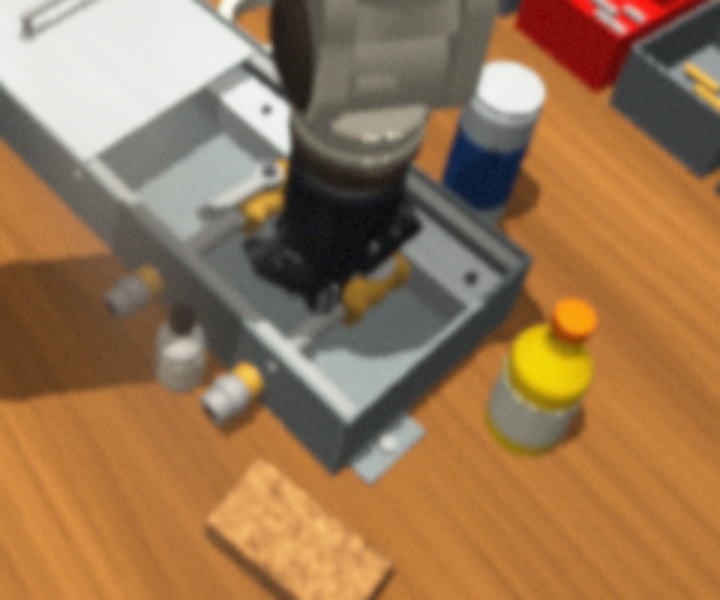

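The fingers sit behind the tagged lever inside the open half and are in contact (6 N); the untagged lever at (225,195) is clear. Continuing the arc, a touch lower.

>>> {"fn": "move_arm", "kwargs": {
  "offset": [
    [0.6,-0.18,0.2],
    [0.5,-0.18,0],
    [0.5,-0.18,0],
    [0.5,-0.18,0],
    [0.5,-0.18,0]
  ],
  "twist": [
    [0,0,0.1],
    [0,0,0.1],
    [0,0,0.1],
    [0,0,0.1],
    [0,0,0.1]
  ],
  "grip": [0,0,0,0,0]
}}

```text
time: 13.55
ee_pos: [0.552, -0.223, 0.0736]
tcp_rot: [180.0, 0.1, 45.5]
wrist_force: [-0.9, -6.1, 2.4]
opening: -0.0003
grasp_force: 2.9
```

```bash
python3 - <<'E'
from h import *
np.set_printoptions(precision=1,suppress=True)
o=bot.get_obs(); print(box(o['ee_pos']),o['tcp_rot'],o['time'],o['wrist_force'])
for n in ('side','top'):
    P=viewer.camera(n)
    for t,z in (('tagged_stem',.056),('tagged_tip',.056),('plain_tip',.056)):
        for q in finder.pinpoint(P,t)[:1]: print(n,t,q['p'],box(atz(P,q['position'],z)))
E
```

```text
[ -28.7 -178.8   73.6] [180.    0.1  45.5] 13.55 [-0.9 -6.1  2.4]
side tagged_stem 0.45 [  27.2 -198.4   56. ]
side plain_tip 0.57 [-63.5 -92.1  56. ]
top tagged_stem 0.45 [  16.5 -205.4   56. ]
top tagged_tip 0.62 [174.3 221.3  56. ]
top plain_tip 0.58 [-42.8 -93.2  56. ]
```

>>> {"fn": "move_arm", "kwargs": {
  "offset": [
    [0.6,-0.18,0],
    [0.55,-0.18,0],
    [0.5,-0.18,0],
    [0.5,-0.18,0],
    [0.5,-0.18,0]
  ],
  "twist": [
    [0,0,0.1],
    [0,0,0.1],
    [0,0,0.1],
    [0,0,0.1],
    [0,0,0.1]
  ],
  "grip": [0,0,0,0,0]
}}

```text
time: 14.45
ee_pos: [0.5678, -0.2002, 0.073]
tcp_rot: [-180.0, 0.1, 16.9]
wrist_force: [-4.8, -3.6, 2.5]
opening: 0.0
grasp_force: 3.0
```

>>> {"fn": "move_arm", "kwargs": {
  "offset": [
    [0.5,-0.18,0],
    [0.35,-0.1,0],
    [0,0,0]
  ],
  "twist": [
    [0,0,0.1],
    [0,0,0.06],
    [0,0,0]
  ],
  "grip": [0,0,0]
}}

```text
time: 14.75
ee_pos: [0.5757, -0.1949, 0.073]
tcp_rot: [-180.0, 0.1, 8.0]
wrist_force: [-3.4, -0.2, 2.3]
opening: -0.0
grasp_force: 1.8
```

```bash
python3 - <<'E'
from h import *
np.set_printoptions(precision=1,suppress=True)
o=bot.get_obs(); print(box(o['ee_pos']),o['tcp_rot'],o['time'],o['wrist_force'],o['torque'])
for n in ('side','top'):
    P=viewer.camera(n)
    for t,z in (('tagged_stem',.056),('tagged_tip',.056),('plain_tip',.056)):
        for q in finder.pinpoint(P,t)[:1]: print(n,t,q['p'],box(atz(P,q['position'],z)))
E
```

```text
[  -1.6 -154.    73. ] [-180.     0.1    8. ] 14.75 [-3.4 -0.2  2.3] [-0.1  0.7  0. ]
side tagged_stem 0.57 [  28.6 -200.7   56. ]
side plain_tip 0.48 [ -57.8 -100.3   56. ]
top tagged_tip 0.52 [-160.5 -307.2   56. ]
top plain_tip 0.76 [-56.6 -92.3  56. ]
```

>>> {"fn": "move_arm", "kwargs": {
  "offset": [
    [0.2,0,0],
    [0.2,0,0],
    [0.1,0,0]
  ],
  "twist": [
    [0,0,0],
    [0,0,0],
    [0,0,0]
  ],
  "grip": [0,0,0]
}}

```text
time: 15.45
ee_pos: [0.5801, -0.194, 0.0729]
tcp_rot: [-179.9, 0.1, 8.0]
wrist_force: [-11.6, 2.3, 4.8]
opening: -0.0
grasp_force: 5.6
```

>>> {"fn": "move_arm", "kwargs": {
  "offset": [
    [0.1,0,0],
    [0.1,0,0]
  ],
  "twist": [
    [0,0,0],
    [0,0,0]
  ],
  "grip": [0,0]
}}

```text
time: 15.65
ee_pos: [0.5805, -0.1939, 0.0727]
tcp_rot: [-179.9, 0.3, 8.0]
wrist_force: [-20.0, 2.1, 8.6]
opening: 0.0
grasp_force: 9.9
```

The force rose to 20 N with no further motion, so the lever is at its stop. Backing off and rising.

>>> {"fn": "move_arm", "kwargs": {
  "offset": [
    [-0.5,0,0],
    [-1.5,0,0],
    [0,0,-3],
    [0,0,-4.5],
    [0,0,-4.5]
  ],
  "twist": [
    [0,0,0],
    [0,0,0],
    [0,0,0],
    [0,0,0],
    [0,0,0]
  ],
  "grip": [0,0,0,0,0]
}}

```text
time: 16.15
ee_pos: [0.5633, -0.197, 0.1944]
tcp_rot: [-180.0, -0.0, 8.0]
wrist_force: [1.9, -0.3, 0.4]
opening: -0.0003
grasp_force: 0.0
```

>>> {"fn": "move_arm", "kwargs": {
  "offset": [
    [-4.5,0,-2],
    [-4.5,0,-2],
    [-4.5,0,0],
    [-4,0,0],
    [0,0,0]
  ],
  "twist": [
    [0,0,0],
    [0,0,0],
    [0,0,0],
    [0,0,0],
    [0,0,0]
  ],
  "grip": [0,0,0,0,0]
}}

```text
time: 16.65
ee_pos: [0.3873, -0.2218, 0.2347]
tcp_rot: [179.9, -0.1, 7.9]
wrist_force: [1.2, -0.3, 0.8]
opening: 0.0001
grasp_force: 0.0
```

```bash
python3 - <<'E'
from h import *
np.set_printoptions(precision=1,suppress=True)
o=bot.get_obs(); print(box(o['ee_pos']),o['time'],o['wrist_force'])
for n in ('top','side'):
    P=viewer.camera(n)
    for t,z in (('cover_pull',.101),('tagged_stem',.056),('tagged_tip',.056),('plain_stem',.056),('plain_tip',.056)):
        for q in finder.pinpoint(P,t)[:1]: print(n,t,q['p'],box(atz(P,q['position'],z)))
    cv2.imwrite('pics/%s5.png'%n,cv2.resize(P['color'][100:300,200:480,::-1],None,fx=2.8,fy=2.8))
E
```

```text
[-191.8 -156.4  234.7] 16.65 [ 1.2 -0.3  0.8]
top cover_pull 0.92 [  5.4 139.9 101. ]
top tagged_stem 0.57 [  22.8 -201.2   56. ]
top tagged_tip 0.55 [  15.9 -132.1   56. ]
top plain_stem 0.6 [ 15.8 -87.2  56. ]
top plain_tip 0.65 [-10.8   3.   56. ]
side cover_pull 0.63 [-195.1 -332.9  101. ]
side tagged_stem 0.56 [  28.7 -202.1   56. ]
side tagged_tip 0.51 [  22.6 -132.9   56. ]
side plain_stem 0.48 [ 19.9 -90.4  56. ]
side plain_tip 0.46 [-56.8 -99.6  56. ]
```

View pics/top5.png

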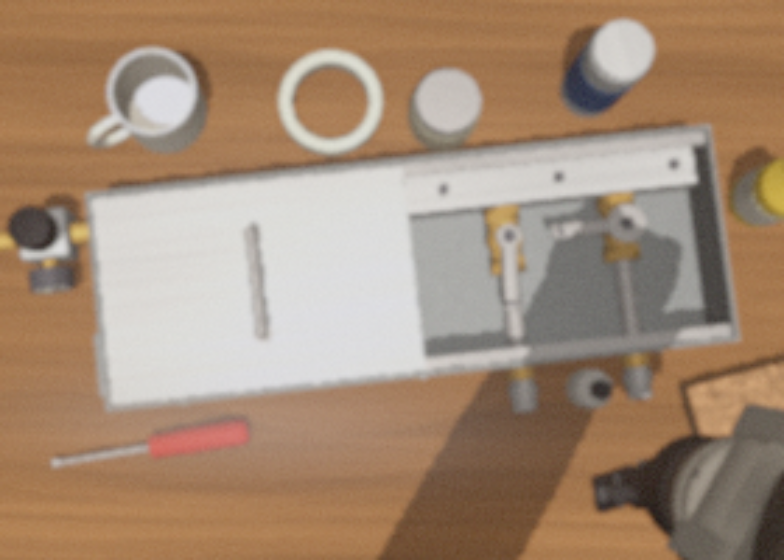

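View pics/side5.png

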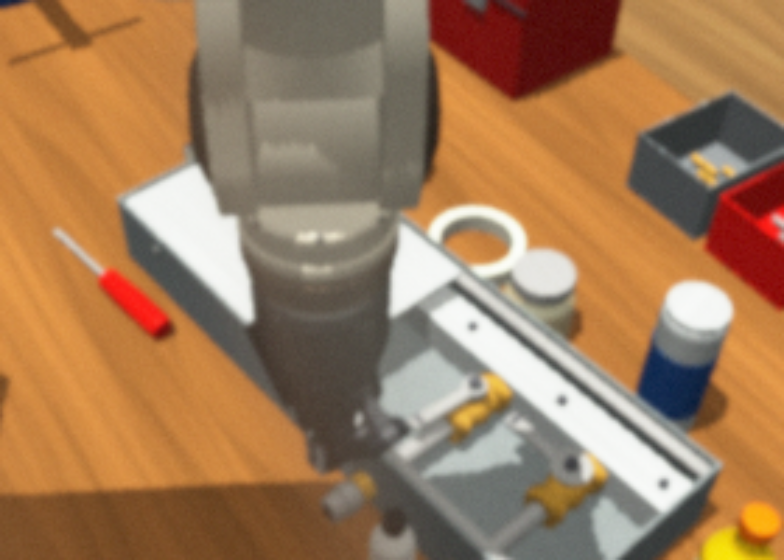

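The top crop shows the cover against its left end wall. The tagged lever runs from (625,222) to (555,228), parallel to the box, so it is shut. The untagged lever still points down at (512,330), and the bystanders have not moved. Handing in.

```bash
python3 -c "
from workcell import bot
print(bot.job_done())"
```

```text
the job is handed in; nothing more can be done
None
```

Job handed in at about 17 s of the 54 s limit, no verdict returned; the last pictures showed the cover flat at its far stop, the tagged lever fully shut, the untagged lever open and the bystanders in view undisturbed.

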